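# Make up the water-heater and sink fitting kits

### The job

Make up the two plumbing kits from the brass fittings on the bench mat: for the water heater, put the ball valve in the long compartment of the three-compartment tray and the bigger elbow and the taller pipe nipple in its other two compartments; for the sink, put the smaller elbow and the shorter pipe nipple in the two-compartment tray. One fitting to a compartment, each standing on the tray floor the same way up as it stands now, and leave the tee and the union where they are.

Things in the scene. Friction and masses are not known exactly. Their poses are not given: they have to be found in the camera images.
- valve: Brass ball valve lying on the flats of its hexagon ends, 0.42 kg. Body 80 mm long along its x, 40 mm wide and high. On top a grey butterfly handle, centred: a bar 62 mm along x, 14 mm wide, from 54 to 66 mm (tips 70 mm) above the underside; it can be lifted by that. Between them a stem hub 20 mm across, 42 mm up. Origin: centre of the underside, z up. On the 3 mm thick mat, any yaw.
- big_elbow: The bigger brass 90 degree pipe elbow, 0.24 kg: two round legs 42 mm thick. It stands on the port of one leg; the other leg is level, axis 38 mm up, its port looking along the elbow's x. 59 mm high; from x = -21 to +38 mm; 42 mm wide in y. Grip across y, over the upright leg. Origin: centre of the foot, under the upright leg, z up. On the 3 mm mat, any yaw.
- small_elbow: The smaller brass 90 degree pipe elbow, 0.09 kg: two round legs 27 mm thick. It stands on the port of one leg; the other leg is level, axis 27 mm up, its port looking along the elbow's x. 40 mm high; from x = -13 to +27 mm; 27 mm wide in y. Grip across y, over the upright leg. Origin: centre of the foot, under the upright leg, z up. On the 3 mm mat, any yaw.
- long_nipple: The taller brass pipe nipple (tube threaded at both ends), 0.20 kg: 33 mm in diameter, 76 mm tall, standing on end on the 3 mm mat. Origin: centre of the foot, z up.
- short_nipple: The shorter, thinner brass pipe nipple (tube threaded at both ends), 0.07 kg: 21 mm in diameter, 50 mm tall, standing on end on the 3 mm mat. Origin: centre of the foot, z up.
- tee: Brass pipe tee lying flat on the mat, not needed: to be left where it is. 38 mm thick and high, its run 76 mm long along its y, its branch reaching 36 mm along +x. Origin: under the middle of the run.
- union: Brass pipe union standing on end on the mat, not needed: to be left where it is. Two stacked hexagons, the upper 52 mm across the flats, and a round neck on top; 48 mm tall, 60 mm across. Origin: centre of the foot.
- tray3: Loose steel tray, 0.7 kg, three compartments in a row, left or right of the fittings. 303 mm along its x (away from the robot, within 0.2 rad), 101 mm wide, 22 mm high; walls and floor 3 mm. Compartments 95 mm wide in y; along x: the long one 115 mm, centred at x = -91 mm (near the robot); two of 88 mm, centred at +13.5 and +104.5 mm. Origin: centre of the underside, z up; on the 3 mm mat.
- tray2: Loose steel tray, 0.7 kg, two equal compartments in a row, on the other side of the fittings. 199 mm along its x (away from the robot, within 0.2 rad), 101 mm wide, 22 mm high; walls and floor 3 mm. Each compartment 95 by 95 mm, centred at x = -49 and +49 mm. Origin: centre of the underside, z up; on the 3 mm mat.
There are look-alikes about, which are no part of the job. What is shaped like the valve but purple or turquoise is not meant. What is shaped like the small_elbow but red is not meant.

How it is judged:
At the end, for the whole second after the job is handed in: Valve in the 3-tray's long compartment, bigger elbow and taller nipple one in each of its others; smaller elbow and shorter nipple one in each half of the 2-tray; all on the tray floor (7 mm), upright (0.15 rad), at rest; trays flat; tee and union within 30 mm of their starts (x of valve in the frame of tray3 between -0.145 and -0.037 m and y of valve in the frame of tray3 between -0.045 and 0.045 m and z of each of valve, big_elbow, long_nipple in the frame of tray3 below 0.01 m and angle between each of valve, big_elbow, long_nipple, small_elbow, short_nipple's own z axis and vertical below 0.15 rad and linear speed of each of valve, big_elbow, long_nipple, small_elbow, short_nipple, tee, union, tray3, tray2 below 0.02 m/s and y of big_elbow in the frame of tray3 between -0.045 and 0.045 m and y of long_nipple in the frame of tray3 between -0.045 and 0.045 m and ((x of big_elbow in the frame of tray3 between -0.028 and 0.055 m and x of long_nipple in the frame of tray3 between 0.063 and 0.146 m) or (x of big_elbow in the frame of tray3 between 0.063 and 0.146 m and x of long_nipple in the frame of tray3 between -0.028 and 0.055 m)) and y of small_elbow in the frame of tray2 between -0.045 and 0.045 m and z of each of small_elbow, short_nipple in the frame of tray2 below 0.01 m and y of short_nipple in the frame of tray2 between -0.045 and 0.045 m and ((x of small_elbow in the frame of tray2 between -0.094 and -0.004 m and x of short_nipple in the frame of tray2 between 0.004 and 0.094 m) or (x of small_elbow in the frame of tray2 between 0.004 and 0.094 m and x of short_nipple in the frame of tray2 between -0.094 and -0.004 m)) and distance of each of tee, union from where it was at the start of the episode below 0.03 m and angle between each of tray3, tray2's own z axis and vertical below 0.05 rad); the robot touches nothing.
It also fails if it takes over 120 s, if anything falls off the work surface, if the arm or the gripper's body presses on something with over 40 N, if the wrist force passes 120 N, or if a joint passes its speed limit or range.

### The arm

A 7-joint arm with a two-finger parallel gripper is mounted at the origin on the work surface. World frame = base frame: x ahead of the robot, y to its left, z up, the work surface at z = 0. Lengths are in m, angles in rad, forces in N, time in s.
With the tool pointing down it reaches from about 0.4 to 0.85 m from the base axis. Payload 4.5 kg.
Tool frame: the origin (TCP) lies midway between the tips of the shut fingers; the grasp point (between the pads) lies 19 mm behind it; z points along the fingers, y is the line along which they close (so a half turn about z gives the same grasp; the last joint's range is limited). The gripper opens to 85 mm and grips with 20 to 120 N. Pads are 22 mm wide; open, the fingers measure 114 mm over their backs; the gripper's body (76 mm by 85 mm) begins 54 mm behind the grasp point. The pads swing forward as they close: fully open they stand 13 mm farther back than shut.
Start: joints at [-1.243, 0.689, -0.195, 1.565, 0.157, 0.902, -0.215], TCP at [0.181, 0.598, 0.231] pointing down, gripper open.
Joint ranges: [-3.01, 3.01], [-0.46, 2.08], [-1.47, 1.51], [0.13, 2.56], [-1, 4.14], [0.04, 2.09], [-2.66, 2.66]. Speed limits (rad/s): [2.57, 2.57, 3.14, 3.14, 3.14, 3.14, 3.14].

### API

Orientations are given as a unit quaternion [x, y, z, w].
In Python, from rig import status, eyes, sign_off gives the robot as it stands.
- The arm moves only by the tool apply_moves, never from a script. Its argument "series" is a list that holds one entry, the list of rows, each a list of 7 numbers: the gripper's target within -1 to 1 (fully open at 1, half-way at 0, shut at -1), then the shift along the world's x, y, z normalised to -1 to 1, where 1 is 0.25 m, then the turn, a rotation vector about the world's x, y, z normalised to -1 to 1, where 1 is pi rad. A call has 1 to 8 rows; each row is the pose to reach, as a shift and turn from the pose commanded when the call began, turning the shorter way round; what a row does not reach only later rows make up. A row lasts 1/12 s, in which the tool goes at most 41.7 mm and 7.16 degrees, less where a joint would pass 70% of its speed; a pose out of reach is approached as far as the arm can. A call with a number of a shift or a turn outside -1 to 1 is refused whole. A call with a gripper value outside its range is refused whole. The fingers move at their own pace and stop on an object; "force" is the grip in N (left out, the last holds). Time passes only in rows, so rows that repeat a pose let the fingers close. It gives the time, the measured TCP pose, the force, the opening and the grip force at its end, in the units of the state.
- status.observe(): the state, without advancing time (a new reading comes with each control period).
- eyes.camera(name): name is "scene" or "top"; returns the picture (400x640x3 uint8, blue, green, red); there is no depth.
- eyes.camera_info(name): a dict with "camera_matrix" (3x3 intrinsics, pixels), "extrinsics" (4x4, takes a point from camera to world coordinates). Camera axes: x right, y down, z forward; pixel columns grow to the right and rows downward; lengths in m; the calibration is good to about 2 mm. A picture is of the moment at which its call begins. camera_info takes no time and is no camera call.
- sign_off(): hands the job in; it is judged then, once.
The state is a dict: "time_s": time; "joint_pos": joint angles; "dq": joint speeds; "joint_efforts": joint torques, N m; "eef_pos": TCP position; "tcp_rot": TCP orientation; "contact_force": force on the tool from outside, world axes, zero at the start; "ft_torque": the same for the moment, N m; "width": finger opening in m; "finger_force": force on a finger pad.
Only numpy, scipy, OpenCV 4.12 (cv2) and the standard library are available. Lean on these libraries where they do the work, as an engineer would, in place of code of your own. Each camera call takes 0.05 s, during which the arm holds its last target. There are 200 camera calls.

## Working session

There is one attempt and no reset: what is moved stays moved. The work goes in short steps, Python scripts to look and compute and a tool call to move; the robot and the scene stay as the last step left them, time stands still between calls to the robot, and variables do not carry over. Pictures are saved under pics/ and viewed, at most 14 in all, crops included, and the job is handed in when it is done.

Besides the shell and the picture viewer there is one more tool, called after "Request:" in YAML: its name, and indented under it one key for each argument. apply_moves: Moves the arm, as the interface text tells. Scaled input: -1 to 1 covers 0.25 m each way for a shift and pi rad each way for a turn. Its arguments: {"type":"object","properties":{"series":{"type":"array","items":{"type":"array","items":{"type":"array","items":{"type":"number"}}}},"force":{"type":"number"}},"required":["series"]}

```bash
mkdir -p pics && python3 - <<'E'
from rig import status, eyes
import cv2, numpy as np
np.set_printoptions(precision=4,suppress=True)
for n in("top","scene"):
    im=eyes.camera(n); cv2.imwrite(f"pics/{n}0.png",im)
    i=eyes.camera_info(n); print(np.array(i["camera_matrix"]),np.array(i["extrinsics"]))
s=status.observe(); print(s["time_s"],s["eef_pos"],s["tcp_rot"],s["width"])
E
```

```text
[[477.6917   0.     319.2739]
 [  0.     477.6917 195.308 ]
 [  0.       0.       1.    ]] [[ 0.0042 -0.9989  0.0469  0.5689]
 [-1.     -0.0038  0.0083 -0.0162]
 [-0.0081 -0.0469 -0.9989  1.1147]
 [ 0.      0.      0.      1.    ]]
[[429.8021   0.     322.3043]
 [  0.     429.8021 198.4385]
 [  0.       0.       1.    ]] [[ 0.7976  0.3325 -0.5033  1.0601]
 [ 0.603  -0.4627  0.6498 -0.5622]
 [-0.0168 -0.8218 -0.5696  0.5254]
 [ 0.      0.      0.      1.    ]]
0.1 [0.1809 0.5976 0.2306] [ 0.1463  0.9892 -0.0008 -0.0001] 0.08574281962264249
```

View pics/top0.png

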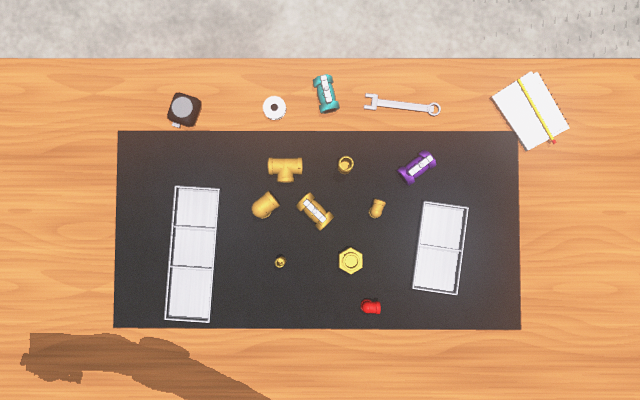

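View pics/scene0.png

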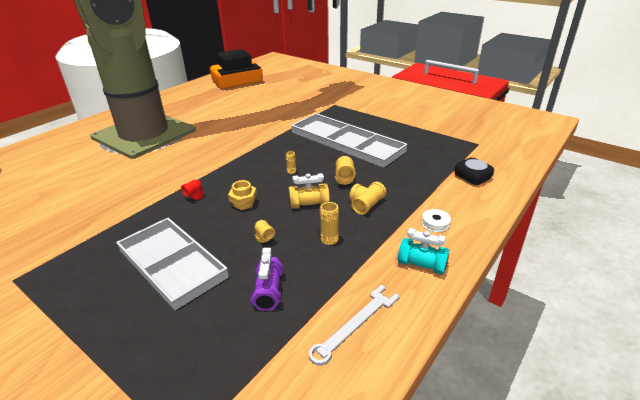

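The top view shows tray3 at the left (pixels x165-218, y186-322) and tray2 at the right (x413-468, y202-294). The brass fittings are the big elbow at about (265,206), valve (315,211), long nipple (346,164), small elbow (377,208), short nipple (280,262), tee (285,168) and union (350,261). The red elbow and the purple and turquoise valves are decoys.

```bash
cat > h.py <<'E'
import numpy as np, cv2
from rig import status, eyes
np.set_printoptions(precision=4,suppress=True)
class Cam:
    def __init__(s,n):
        i=eyes.camera_info(n); s.n=n; s.K=np.array(i["camera_matrix"]); s.T=np.array(i["extrinsics"])
    def proj(s,p):
        c=(np.atleast_2d(p)-s.T[:3,3])@s.T[:3,:3]; q=c@s.K.T; return q[:,:2]/q[:,2:]
    def back(s,u,v,z):
        d=s.T[:3,:3]@np.linalg.solve(s.K,[u,v,1.]); o=s.T[:3,3]; return o+d*(z-o[2])/d[2]
def place(x,y,yaw,pts,z0=.003):
    c,sn=np.cos(yaw),np.sin(yaw); return np.asarray(pts)@np.array([[c,-sn,0],[sn,c,0],[0,0,1]]).T+[x,y,z0]
E
python3 - <<'E'
from h import *
t=Cam("top")
im=cv2.imread("pics/top0.png")
cv2.imwrite("pics/c1.png",cv2.resize(im[145:305,240:400],None,fx=3.75,fy=3.75,interpolation=cv2.INTER_CUBIC))
hsv=cv2.cvtColor(im,cv2.COLOR_BGR2HSV)
m=((hsv[...,0]>15)&(hsv[...,0]<35)&(hsv[...,1]>100)&(hsv[...,2]>70)).astype(np.uint8)
m[:135]=0;m[325:]=0;m[:,:120]=0;m[:,515:]=0
n,l,st,c=cv2.connectedComponentsWithStats(m)
for k in range(1,n):
    if st[k,4]>20:
        r=cv2.minAreaRect(np.argwhere(l==k)[:,::-1].astype(np.float32)); print(c[k],st[k],r)
w=((hsv[...,1]<60)&(hsv[...,2]>110)).astype(np.uint8); w[:135]=0;w[325:]=0;w[:,:120]=0;w[:,515:]=0
n,l,st,c=cv2.connectedComponentsWithStats(cv2.morphologyEx(w,cv2.MORPH_CLOSE,np.ones((5,5))))
for k in range(1,n):
    if st[k,4]>30:
        r=cv2.minAreaRect(np.argwhere(l==k)[:,::-1].astype(np.float32)); b=cv2.boxPoints(r)
        print("white",c[k],st[k],r,[t.back(*p,.025)[:2] for p in b],t.back(*r[0],.025),t.back(*c[k],.069))
E
```

```text
[284.864  168.0535] [268 157  35  26 691] ((285.0926818847656, 169.78025817871094), (24.61966323852539, 34.38090896606445), 88.09085083007812)
[344.8868 164.5991] [338 156  16  18 212] ((345.5, 164.5), (17.0, 15.0), 90.0)
[264.515  205.4359] [252 191  28  28 468] ((264.25, 205.75), (19.798988342285156, 26.16295051574707), 45.0)
[314.6425 210.8947] [296 192  38  39 456] ((314.2500305175781, 210.75001525878906), (36.769554138183594, 20.50609588623047), 45.0)
[376.4722 208.1481] [369 199  17  19 216] ((376.300048828125, 208.4000244140625), (12.521980285644531, 19.230182647705078), 26.56505012512207)
[350.3524 260.1949] [338 247  25  27 508] ((350.0, 260.0), (26.0, 24.0), 90.0)
[279.9247 261.7312] [275 257  11  11  93] ((280.0, 262.0), (10.0, 10.0), 90.0)
white [508.9223 138.835 ] [501 135  14  12 103] ((507.5, 140.5), (11.0, 13.0), 90.0) [array([ 0.7599, -0.4228]), array([ 0.7599, -0.4525]), array([ 0.7346, -0.4521]), array([ 0.7345, -0.4225])] [ 0.7472 -0.4375  0.025 ] [ 0.7437 -0.4236  0.069 ]
white [420.1813 164.8956] [408 155  25  21 182] ((420.24005126953125, 164.8200225830078), (6
[... 418 characters left out ...]
265]), array([0.6363, 0.2212]), array([0.3304, 0.2405])] [0.4861 0.2832 0.025 ] [0.4892 0.271  0.069 ]
white [314.095  210.3687] [303 199  23  24 179] ((314.0000305175781, 210.50003051757812), (27.577163696289062, 6.363960266113281), 45.0) [array([0.6023, 0.0322]), array([0.6126, 0.022 ]), array([ 0.5683, -0.0227]), array([ 0.558 , -0.0125])] [0.5853 0.0047 0.025 ] [0.5849 0.0037 0.069 ]
white [439.9689 247.5081] [ 412  201   57   94 4151] ((439.99072265625, 247.498779296875), (46.46441650390625, 89.8424301147461), 7.523820877075195) [array([ 0.4089, -0.2155]), array([ 0.6104, -0.2432]), array([ 0.5969, -0.3478]), array([ 0.3958, -0.3192])] [ 0.5026 -0.2814  0.025 ] [ 0.5052 -0.2706  0.069 ]
```

View pics/c1.png

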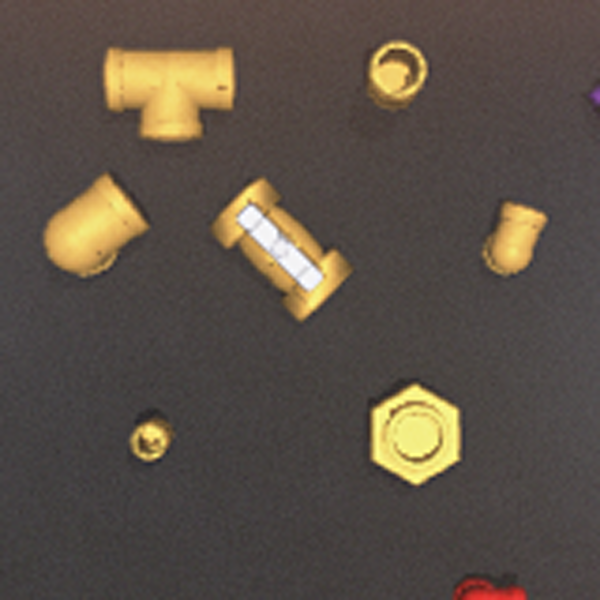

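The crop confirms the shapes: the big elbow's level leg points up-right with its port near pixel (274,199), the small elbow's points up at about (380,201), and the valve handle centre is at about (314.7,211). I'll fit model silhouettes to get the poses.

```bash
cat >> h.py <<'E'
def cyl(r,a,b,ax):  # points of a cylinder along axis from a to b
    t=np.linspace(0,2*np.pi,40,endpoint=False); o=np.zeros((80,3)); i=[k for k in range(3) if k!=ax]
    o[:,i[0]]=np.tile(r*np.cos(t),2); o[:,i[1]]=np.tile(r*np.sin(t),2); o[:40,ax]=a; o[40:,ax]=b; return o
def sph(r):
    v=np.random.default_rng(0).normal(size=(300,3)); return r*v/np.linalg.norm(v,axis=1)[:,None]
def box(l,w,h): return np.array([[x,y,z] for x in(-l/2,l/2) for y in(-w/2,w/2) for z in(0,h)])
def elbow(r,h,L): return np.vstack([cyl(r,0,h,2),cyl(r,0,L,0)+[0,0,h],sph(r)+[0,0,h]])
M=dict(tray3=box(.303,.101,.022),tray2=box(.199,.101,.022),
 big_elbow=elbow(.021,.038,.038),small_elbow=elbow(.0135,.027,.027),
 long_nipple=cyl(.0165,0,.076,2),short_nipple=cyl(.0105,0,.050,2),
 valve=box(.080,.040,.040),union=cyl(.028,0,.04,2),tee=np.vstack([cyl(.019,-.038,.038,1)+[0,0,.019],cyl(.019,0,.036,0)+[0,0,.019]]))
def mask(cam,hull_pts,shape=(400,640),S=4):
    h=cv2.convexHull(((cam.proj(hull_pts)+.5)*S*16).astype(np.int32).reshape(-1,1,2)); m=np.zeros((shape[0]*S,shape[1]*S),np.uint8)
    cv2.fillConvexPoly(m,h,1,shift=4); return m
def fit(cam,blob,pts,x0):
    from scipy.optimize import minimize
    hull=cv2.convexHull(np.argwhere(cv2.resize(blob,None,fx=4,fy=4,interpolation=cv2.INTER_LINEAR)>0)[:,::-1].astype(np.int32))
    h=np.zeros((1600,2560),np.uint8); cv2.fillConvexPoly(h,hull,1)
    f=lambda p:1-(lambda a:(a&h).sum()/(a|h).sum())(mask(cam,place(*p,pts)))
    best=min((minimize(f,[x0[0],x0[1],y],method="Nelder-Mead",options=dict(initial_simplex=np.array([x0[0],x0[1],y])+np.array([[0,0,0],[.01,0,0],[0,.01,0],[0,0,.25]]),maxiter=120,xatol=1e-4,fatol=1e-4)) for y in np.atleast_1d(x0[2])),key=lambda r:r.fun)
    return best.x,best.fun
E
cat > loc.py <<'E'
from h import *
import sys
def blobs(im):
    hsv=cv2.cvtColor(im,cv2.COLOR_BGR2HSV)
    b=((hsv[...,0]>12)&(hsv[...,0]<38)&(hsv[...,1]>80)&(hsv[...,2]>60)).astype(np.uint8)
    w=((hsv[...,1]<60)&(hsv[...,2]>95)).astype(np.uint8)
    return b,cv2.morphologyEx(w,cv2.MORPH_CLOSE,np.ones((5,5)))
def at(m,u,v,r=6):
    n,l,_,_=cv2.connectedComponentsWithStats(m); k=l[int(v)-r:int(v)+r,int(u)-r:int(u)+r].ravel(); k=k[k>0]
    return (l==np.bincount(k).argmax()).astype(np.uint8)
if __name__=="__main__":
    t=Cam("top"); im=cv2.imread("pics/top0.png"); b,w=blobs(im); S={}
    for n,u,v,m,y in [("tray3",191,254,w,[-.06]),("tray2",440,248,w,[-.13]),("big_elbow",264,205,b,[-.8,0,-1.5]),("small_elbow",376,208,b,[-.3,.3,-.8]),
        ("long_nipple",345,164,b,[0]),("short_nipple",280,262,b,[0]),("valve",315,211,b|w,[.7]),("union",350,260,b,[0]),("tee",285,168,b,[3.14])]:
        x0=t.back(u,v,.02); S[n]=fit(t,at(m,u,v),M[n],[x0[0],x0[1],y]); print(n,*S[n])
    print("ln",t.back(346.1,163.7,.079),"sn",t.back(280.3,262.1,.053),"valve",t.back(314.7,210.9,.069))
    a,c=[t.back(240+x/3.75,145+y/3.75,.069) for x,y in((246,215),(313,280))]; print("handle",a,c,np.arctan2(*(c-a)[1::-1]))
    for n,(p,_) in S.items():
        for cam,img in((t,im),): cv2.polylines(img,[cv2.convexHull(((cam.proj(place(*p,M[n]))).round()).astype(np.int32))],True,(255,0,255))
    sc=cv2.imread("pics/scene0.png"); c=Cam("scene"); S2=cv2.resize(sc[90:310,110:430],None,fx=2.5,fy=2.5)
    for n,(p,_) in S.items():
        q=((c.proj(place(*p,M[n]))-[110,90]+.5)*2.5).astype(np.int32); cv2.polylines(S2,[cv2.convexHull(q)],True,(255,0,255))
    cv2.imwrite("pics/ov_scene.png",S2)
E
python3 loc.py
```

```text
tray3 [ 0.4863  0.2858 -0.0603] 0.024006557888984315
tray2 [ 0.5023 -0.2832 -0.1318] 0.039331224057356784
big_elbow [ 0.5898  0.1249 -0.8674] 0.04563249327134822
small_elbow [ 0.5841 -0.1345 -0.3868] 0.10621440950730376
long_nipple [ 0.688  -0.0651  0.2439] 0.07961547941828939
short_nipple [0.47   0.0806 0.0937] 0.08255813953488367
valve [0.5842 0.0041 0.7664] 0.17085546658209783
union [ 0.4738 -0.0772 -0.0188] 0.06306205035971224
tee [0.6894 0.0723 3.1502] 0.060666107766176314
ln [ 0.6866 -0.0657  0.079 ] sn [0.4705 0.0782 0.053 ] valve [0.5837 0.0023 0.069 ]
handle [0.6024 0.0224 0.069 ] [ 0.5647 -0.0169  0.069 ] -2.336426419796598
```

View pics/ov_scene.png

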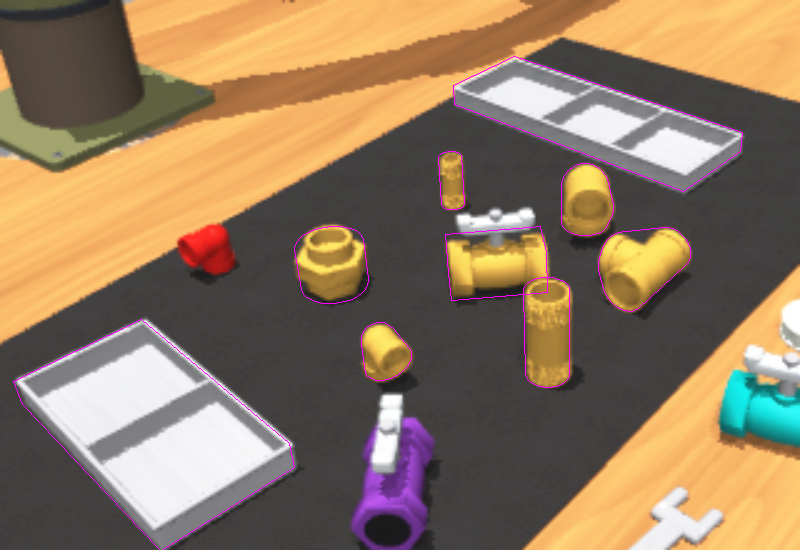

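The fitted outlines overlay well in both cameras, so I'm using these poses. I'll start with the big elbow.

Request:
apply_moves:
  series:
    - [[1,0.8,-0.96,-0.12,0,0,-0.1],[1,0.8,-0.96,-0.12,0,0,-0.1],[1,0.8,-0.96,-0.12,0,0,-0.1],[1,0.8,-0.96,-0.12,0,0,-0.1],[1,0.8,-0.96,-0.12,0,0,-0.1],[1,0.8,-0.96,-0.12,0,0,-0.1],[1,0.8,-0.96,-0.12,0,0,-0.1],[1,0.8,-0.96,-0.12,0,0,-0.1]]
  force: 50

```text
time_s: 0.77
eef_pos: [0.3842, 0.3525, 0.2006]
tcp_rot: [0.302, 0.953, -0.002, 0.001]
contact_force: [0.3, -0.6, -0.1]
width: 0.0856
finger_force: 0.0
```

Request:
apply_moves:
  series:
    - [[1,0.836,-0.932,-0.28,0,0,-0.082],[1,0.836,-0.932,-0.28,0,0,-0.082],[1,0.836,-0.932,-0.28,0,0,-0.082],[1,0.836,-0.932,-0.28,0,0,-0.082],[1,0.836,-0.932,-0.28,0,0,-0.082],[1,0.836,-0.932,-0.28,0,0,-0.082],[1,0.836,-0.932,-0.28,0,0,-0.082],[1,0.836,-0.932,-0.28,0,0,-0.082]]

```text
time_s: 1.43
eef_pos: [0.592, 0.1204, 0.1301]
tcp_rot: [0.421, 0.907, -0.001, 0.001]
contact_force: [-0.1, 0.3, -0.5]
width: 0.0854
finger_force: 0.0
```

Request:
apply_moves:
  series:
    - [[1,0,0,-0.12,0,0,0],[1,0,0,-0.24,0,0,0],[1,0,0,-0.36,0,0,0],[1,0,0,-0.45,0,0,0],[1,0,0,-0.45,0,0,0],[1,0,0,-0.45,0,0,0]]

```text
time_s: 1.93
eef_pos: [0.5889, 0.125, 0.0178]
tcp_rot: [0.419, 0.908, -0.001, -0.001]
contact_force: [0.2, 0.6, 1.3]
width: 0.0855
finger_force: 0.0
```

Position is on target. Next I close and lift.

Request:
apply_moves:
  series:
    - [[-1,0,0,0,0,0,0],[-1,0,0,0,0,0,0],[-1,0,0,0,0,0,0],[-1,0,0,0,0,0,0],[-1,0,0,0,0,0,0],[-1,0,0,0,0,0,0],[-1,0,0,0,0,0,0],[-1,0,0,0,0,0,0]]

```text
time_s: 2.6
eef_pos: [0.5911, 0.1256, 0.0205]
tcp_rot: [0.419, 0.908, 0.001, 0.001]
contact_force: [-0.9, -0.7, 6.6]
width: 0.0406
finger_force: 50.5
```

Request:
apply_moves:
  series:
    - [[-1,0,0,0.03,0,0,0],[-1,0,0,0.1,0,0,0],[-1,0,0,0.2,0,0,0],[-1,0,0,0.3,0,0,0],[-1,0,0,0.4,0,0,0],[-1,0,0,0.4,0,0,0]]

```text
time_s: 3.1
eef_pos: [0.593, 0.126, 0.1241]
tcp_rot: [0.42, 0.908, 0.003, 0.003]
contact_force: [1.1, 0.3, -0.2]
width: 0.0409
finger_force: 50.8
```

Request:
apply_moves:
  series:
    - [[-1,-0.04,0.07,0,0,0,0.03],[-1,-0.1,0.16,0,0,0,0.065],[-1,-0.16,0.26,0,0,0,0.1],[-1,-0.22,0.36,0,0,0,0.137],[-1,-0.28,0.46,0,0,0,0.175],[-1,-0.34,0.56,0,0,0,0.215],[-1,-0.396,0.644,0,0,0,0.257],[-1,-0.396,0.644,0,0,0,0.257]]

```text
time_s: 3.77
eef_pos: [0.4862, 0.2933, 0.119]
tcp_rot: [0.022, 1.0, 0.003, -0.002]
contact_force: [-0.2, 0.8, -2.5]
width: 0.0409
finger_force: 50.8
```

```bash
python3 - <<'E'
from h import *
s=status.observe(); print({k:np.array(v) for k,v in s.items()})
im=eyes.camera("top"); cv2.imwrite("pics/top1.png",im)
a=cv2.resize(im[150:340,140:300],None,fx=3,fy=3)
im=eyes.camera("scene"); b=cv2.resize(im[60:250,240:440],None,fx=2,fy=2)
c=np.zeros((570,800,3),np.uint8); c[:,:480]=a; b=b[:380,:320]; c[:380,480:]=b
cv2.imwrite("pics/c2.png",c)
E
```

```text
{'time_s': array(3.7667), 'joint_pos': array([-0.4459,  0.7828, -0.2973,  1.8348,  0.3752,  0.5779,  0.5487]), 'dq': array([ 0.0587,  0.0012,  0.0581, -0.0113,  0.0145,  0.0175,  0.0098]), 'joint_efforts': array([  2.6103, -52.9186,  -0.8243, -10.4167,   0.4875,   0.2748,
         0.3256]), 'eef_pos': array([0.4862, 0.2933, 0.119 ]), 'tcp_rot': array([ 0.0219,  0.9998,  0.0029, -0.0017]), 'contact_force': array([-0.1805,  0.7583, -2.4501]), 'ft_torque': array([ 0.0761, -0.0186,  0.0106]), 'finger_force': array(50.8332), 'width': array(0.0409)}
```

View pics/c2.png

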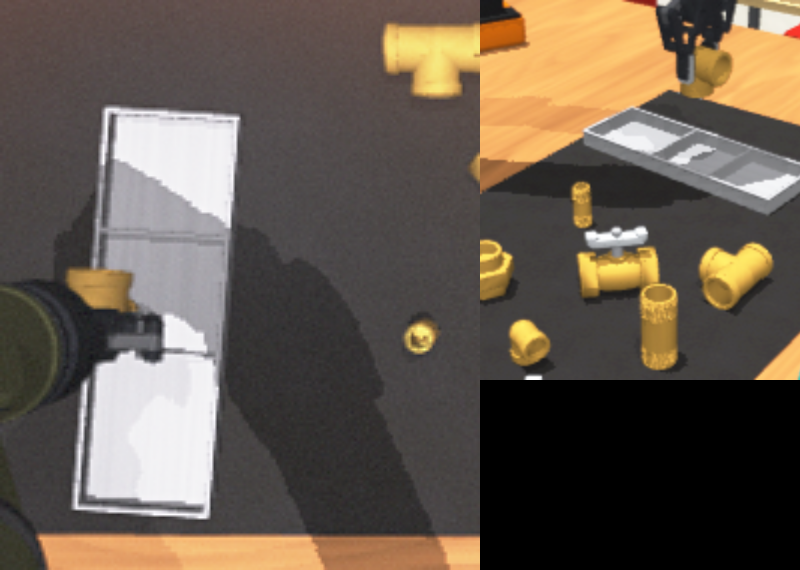

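The elbow hangs upright over the middle compartment with its port facing away from the robot. I'll lower it.

Request:
apply_moves:
  series:
    - [[-1,0,0,-0.1,0,0,0],[-1,0,0,-0.2,0,0,0],[-1,0,0,-0.28,0,0,0],[-1,0,0,-0.34,0,0,0],[-1,0,0,-0.37,0,0,0],[-1,0,0,-0.38,0,0,0],[-1,0,0,-0.38,0,0,0],[-1,0,0,-0.38,0,0,0]]

```text
time_s: 4.53
eef_pos: [0.4919, 0.2853, 0.0242]
tcp_rot: [0.03, 1.0, -0.0, 0.001]
contact_force: [-0.2, -1.0, -1.6]
width: 0.0406
finger_force: 50.8
```

Request:
apply_moves:
  series:
    - [[-1,0,0,-0.006,0,0,0],[-1,0,0,-0.006,0,0,0],[0.22,0,0,-0.006,0,0,0],[0.22,0,0,-0.006,0,0,0],[0.22,0,0,-0.006,0,0,0],[0.22,0,0,-0.006,0,0,0]]

```text
time_s: 5.03
eef_pos: [0.4911, 0.2863, 0.0224]
tcp_rot: [0.029, 1.0, 0.0, 0.0]
contact_force: [-1.1, -0.9, 0.5]
width: 0.052
finger_force: 0.0
```

Request:
apply_moves:
  series:
    - [[0.22,0,0,0.06,0,0,0],[0.22,0,0,0.15,0,0,0],[0.22,0,0,0.3,0,0,0],[1,0,0,0.45,0,0,0],[1,0,0,0.55,0,0,0]]

```text
time_s: 5.45
eef_pos: [0.4917, 0.2869, 0.1628]
tcp_rot: [0.029, 1.0, 0.001, 0.001]
contact_force: [0.5, 0.8, -0.1]
width: 0.0744
finger_force: 0.0
```

Request:
apply_moves:
  series:
    - [[1,0.24,-0.72,-0.08,0,0,0.16],[1,0.24,-0.72,-0.08,0,0,0.16],[1,0.24,-0.72,-0.08,0,0,0.16],[1,0.24,-0.72,-0.08,0,0,0.16],[1,0.24,-0.72,-0.08,0,0,0.16],[1,0.24,-0.72,-0.08,0,0,0.16]]

```text
time_s: 5.95
eef_pos: [0.5524, 0.0968, 0.1384]
tcp_rot: [-0.215, 0.977, -0.003, -0.001]
contact_force: [-0.9, -1.3, -0.4]
width: 0.0854
finger_force: 0.0
```

Request:
apply_moves:
  series:
    - [[1,0.132,-0.412,-0.16,0,0,0.11],[1,0.132,-0.412,-0.16,0,0,0.11],[1,0.132,-0.412,-0.16,0,0,0.11],[1,0.132,-0.412,-0.16,0,0,0.11],[1,0.132,-0.412,-0.16,0,0,0.11],[1,0.132,-0.412,-0.16,0,0,0.11]]

```text
time_s: 6.45
eef_pos: [0.5838, 0.0047, 0.0999]
tcp_rot: [-0.385, 0.923, 0.001, 0.0]
contact_force: [1.0, 1.4, 0.3]
width: 0.0855
finger_force: 0.0
```

```bash
python3 - <<'E'
from h import *
s=status.observe(); print({k:np.array(v) for k,v in s.items() if k in("time_s","joint_pos","eef_pos","tcp_rot")})
E
```

```text
{'time_s': array(6.45), 'joint_pos': array([ 0.2309,  0.8705, -0.5617,  1.7871,  0.6908,  0.6902,  1.6389]), 'eef_pos': array([0.5838, 0.0047, 0.0999]), 'tcp_rot': array([-0.3848,  0.923 ,  0.0008,  0.0003])}
```

Request:
apply_moves:
  series:
    - [[1,0,0,-0.1,0,0,0],[1,0,0,-0.198,0,0,0],[1,0,0,-0.198,0,0,0],[-1,0,0,-0.198,0,0,0],[-1,0,0,-0.198,0,0,0],[-1,0,0,-0.198,0,0,0],[-1,0,0,-0.198,0,0,0],[-1,0,0,-0.198,0,0,0]]
  force: 80

```text
time_s: 7.12
eef_pos: [0.5846, 0.0035, 0.0514]
tcp_rot: [-0.385, 0.923, -0.0, 0.001]
contact_force: [-0.0, -0.4, 0.0]
width: 0.0255
finger_force: 0.0
```

Request:
apply_moves:
  series:
    - [[-1,0,0,0,0,0,0],[-1,0,0,0,0,0,0],[-1,0,0,0,0,0,0],[-1,0,0,0,0,0,0],[-1,0,0,0,0,0,0],[-1,0,0,0.02,0,0,0],[-1,0,0,0.05,0,0,0],[-1,0,0,0.05,0,0,0]]

```text
time_s: 7.78
eef_pos: [0.5842, 0.0033, 0.0638]
tcp_rot: [-0.385, 0.923, 0.0, 0.0]
contact_force: [-0.0, 0.5, -4.0]
width: 0.0124
finger_force: 78.5
```

Request:
apply_moves:
  series:
    - [[-1,0,0,0.1,0,0,0],[-1,0,0,0.22,0,0,0],[-1,0,0,0.34,0,0,0],[-1,-0.06,0.08,0.4,0,0,-0.02],[-1,-0.14,0.18,0.4,0,0,-0.04],[-1,-0.23,0.29,0.4,0,0,-0.065],[-1,-0.32,0.4,0.4,0,0,-0.09]]

```text
time_s: 8.37
eef_pos: [0.503, 0.1037, 0.1631]
tcp_rot: [-0.248, 0.969, 0.0, 0.0]
contact_force: [-0.1, 0.6, -3.9]
width: 0.0118
finger_force: 79.0
```

Request:
apply_moves:
  series:
    - [[-1,-0.08,0.13,0,0,0,-0.03],[-1,-0.16,0.26,0,0,0,-0.06],[-1,-0.24,0.4,0,0,0,-0.095],[-1,-0.31,0.53,0,0,0,-0.13],[-1,-0.38,0.64,0,0,0,-0.165],[-1,-0.42,0.72,0,0,0,-0.1806],[-1,-0.436,0.754,0,0,0,-0.1806],[-1,-0.436,0.754,0,0,0,-0.1806]]

```text
time_s: 9.03
eef_pos: [0.3934, 0.295, 0.163]
tcp_rot: [0.027, 1.0, 0.001, -0.0]
contact_force: [0.5, 0.2, -3.9]
width: 0.0121
finger_force: 79.0
```

```bash
cat > look.py <<'E'
from h import *
import sys
n,r0,r1,c0,c1,f=sys.argv[1],*map(float,sys.argv[2:7]); o=sys.argv[7]
im=eyes.camera(n); cv2.imwrite("pics/full_"+o,im)
cv2.imwrite("pics/"+o,cv2.resize(im[int(r0):int(r1),int(c0):int(c1)],None,fx=f,fy=f,interpolation=cv2.INTER_CUBIC))
s=status.observe(); print(s["time_s"],np.array(s["eef_pos"]),np.array(s["joint_pos"]),np.array(s["contact_force"]))
E
python3 look.py scene 60 220 240 440 4 c3.png
```

```text
9.0833 [0.3946 0.2922 0.1628] [-0.54    0.6386 -0.3037  2.0282  0.3629  0.526   0.4103] [-0.8731 -0.9494 -3.732 ]
```

View pics/c3.png

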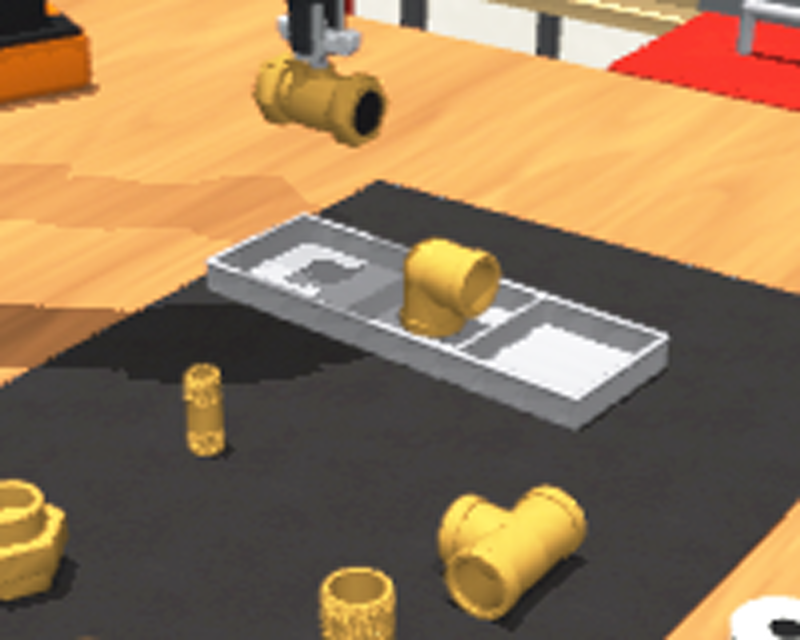

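The big elbow stands upright in the middle compartment (about pixel (350,130)). The valve hangs level and aligned over the near compartment, so I'll lower it.

Request:
apply_moves:
  series:
    - [[-1,0,0,-0.1,0,0,0],[-1,0,0,-0.2,0,0,0],[-1,0,0,-0.29,0,0,0],[-1,0,0,-0.36,0,0,0],[-1,0,0,-0.41,0,0,0],[-1,0,0,-0.43,0,0,0],[-1,0,0,-0.436,0,0,0],[-1,0,0,-0.436,0,0,0]]

```text
time_s: 9.75
eef_pos: [0.3958, 0.2891, 0.0543]
tcp_rot: [0.031, 1.0, -0.001, 0.0]
contact_force: [-0.1, -0.7, -2.6]
width: 0.012
finger_force: 79.1
```

Request:
apply_moves:
  series:
    - [[-1,0,0,-0.006,0,0,0],[-1,0,0,-0.006,0,0,0],[0.5,0,0,-0.002,0,0,0],[0.5,0,0,0,0,0,0],[0.5,0,0,0,0,0,0],[0.5,0,0,0,0,0,0],[0.5,0,0,0,0,0,0],[0.5,0,0,0.1,0,0,0]]

```text
time_s: 10.42
eef_pos: [0.3933, 0.2905, 0.0761]
tcp_rot: [0.03, 1.0, -0.002, -0.002]
contact_force: [0.3, 0.0, -0.0]
width: 0.0638
finger_force: 0.0
```

Request:
apply_moves:
  series:
    - [[0.5,0,0,0.15,0,0,0],[0.5,0,0,0.3,0,0,0],[0.5,0,0,0.4,0,0,0]]

```text
time_s: 10.67
eef_pos: [0.3954, 0.2922, 0.1814]
tcp_rot: [0.03, 1.0, 0.001, 0.001]
contact_force: [0.6, 0.6, -0.4]
width: 0.0641
finger_force: 0.0
```

Request:
apply_moves:
  series:
    - [[1,0.584,-0.714,0,0,0,0],[1,0.584,-0.714,0,0,0,0],[1,0.584,-0.714,0,0,0,0],[1,0.584,-0.714,0,0,0,0],[1,0.584,-0.714,0,0,0,0],[1,0.584,-0.714,0,0,0,0]]

```text
time_s: 11.17
eef_pos: [0.5439, 0.107, 0.1784]
tcp_rot: [0.033, 0.999, -0.002, 0.001]
contact_force: [0.6, -0.2, -0.7]
width: 0.0851
finger_force: 0.0
```

Request:
apply_moves:
  series:
    - [[1,0.584,-0.714,-0.19,0,0,0],[1,0.584,-0.714,-0.19,0,0,0],[1,0.584,-0.714,-0.19,0,0,0],[1,0.584,-0.714,-0.19,0,0,0],[1,0.584,-0.714,-0.19,0,0,0],[1,0.584,-0.714,-0.19,0,0,0],[1,0.584,-0.714,-0.19,0,0,0],[1,0.584,-0.714,-0.19,0,0,0]]

```text
time_s: 11.83
eef_pos: [0.6868, -0.0676, 0.1299]
tcp_rot: [0.032, 0.999, -0.0, -0.001]
contact_force: [-1.0, 0.7, 0.2]
width: 0.0852
finger_force: 0.0
```

Command z is 0.131. I'll lower to 0.033 and close.

Request:
apply_moves:
  series:
    - [[1,0,0,-0.13,0,0,0],[1,0,0,-0.26,0,0,0],[1,0,0,-0.392,0,0,0],[1,0,0,-0.392,0,0,0],[-1,0,0,-0.392,0,0,0],[-1,0,0,-0.392,0,0,0],[-1,0,0,-0.392,0,0,0],[-1,0,0,-0.392,0,0,0]]
  force: 50

```text
time_s: 12.5
eef_pos: [0.6887, -0.0649, 0.036]
tcp_rot: [0.03, 1.0, 0.0, 0.002]
contact_force: [0.4, -0.1, 0.4]
width: 0.0386
finger_force: 0.0
```

Request:
apply_moves:
  series:
    - [[-1,0,0,0,0,0,0],[-1,0,0,0,0,0,0],[-1,0,0,0,0,0,0],[-1,0,0,0,0,0,0],[-1,0,0,0.02,0,0,0],[-1,0,0,0.1,0,0,0],[-1,0,0,0.2,0,0,0],[-1,0,0,0.3,0,0,0]]

```text
time_s: 13.17
eef_pos: [0.6861, -0.0654, 0.1088]
tcp_rot: [0.03, 1.0, -0.0, -0.001]
contact_force: [0.3, 0.2, -2.4]
width: 0.0321
finger_force: 49.8
```

Request:
apply_moves:
  series:
    - [[-1,0,0,0.1,0,0,0],[-1,-0.03,0.1,0.16,0,0,0],[-1,-0.06,0.22,0.16,0,0,0],[-1,-0.1,0.35,0.16,0,0,0],[-1,-0.14,0.48,0.16,0,0,0],[-1,-0.17,0.6,0.16,0,0,0],[-1,-0.192,0.68,0.16,0,0,0]]

```text
time_s: 13.75
eef_pos: [0.6374, 0.1094, 0.1491]
tcp_rot: [0.028, 1.0, 0.001, -0.0]
contact_force: [-0.2, 0.5, -2.0]
width: 0.0319
finger_force: 50.0
```

Request:
apply_moves:
  series:
    - [[-1,-0.03,0.12,0,0,0,0],[-1,-0.07,0.25,0,0,0,0],[-1,-0.11,0.38,0,0,0,0],[-1,-0.14,0.5,0,0,0,0],[-1,-0.17,0.6,0,0,0,0],[-1,-0.19,0.67,0,0,0,0],[-1,-0.196,0.7,0,0,0,0],[-1,-0.196,0.7,0,0,0,0]]

```text
time_s: 14.42
eef_pos: [0.5888, 0.2825, 0.1487]
tcp_rot: [0.028, 1.0, 0.001, -0.0]
contact_force: [-0.1, -0.3, -1.7]
width: 0.0319
finger_force: 50.0
```

```bash
python3 look.py scene 60 220 240 440 4 c4.png
```

```text
14.4667 [0.5899 0.2797 0.1485] [-0.3244  0.84   -0.3603  1.5437  0.3661  0.8254  0.6866] [ 0.3369 -0.5819 -1.9979]
```

View pics/c4.png

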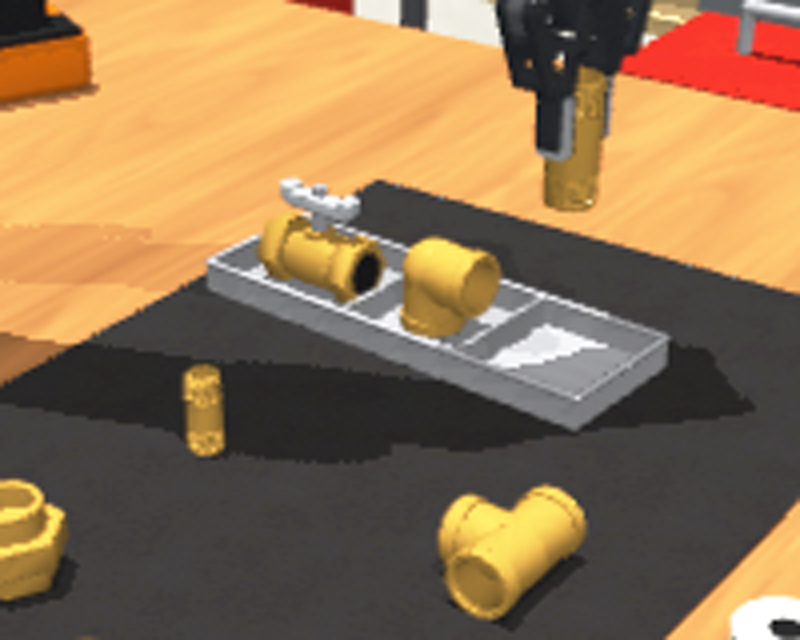

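The valve and big elbow sit properly. The nipple hangs over the far compartment, perhaps leaning slightly, so I'll lower it gently onto its foot and watch the force.

Request:
apply_moves:
  series:
    - [[-1,0,0,-0.12,0,0,0],[-1,0,0,-0.22,0,0,0],[-1,0,0,-0.31,0,0,0],[-1,0,0,-0.37,0,0,0],[-1,0,0,-0.41,0,0,0],[-1,0,0,-0.43,0,0,0],[-1,0,0,-0.44,0,0,0],[-1,0,0,-0.44,0,0,0]]
  force: 20

```text
time_s: 15.13
eef_pos: [0.591, 0.2781, 0.0392]
tcp_rot: [0.031, 1.0, -0.001, 0.001]
contact_force: [-0.3, -0.5, -1.2]
width: 0.0321
finger_force: 49.9
```

```bash
python3 - <<'E'
from h import *
c=Cam("scene"); p=[[.590,.28,.006],[.590,.28,.082]]; print((c.proj(p)-[240,60])*4)
s=status.observe(); print(np.array(s["contact_force"]),np.array(s["eef_pos"]))
E
python3 look.py scene 60 220 240 440 4 c5.png
```

```text
[[554.6833 363.9408]
 [561.9774 252.4161]]
[-0.2736 -0.5487 -1.2429] [0.591  0.2781 0.0392]
15.1833 [0.5912 0.2789 0.0393] [-0.3541  0.9862 -0.2992  1.5902  0.4319  0.6297  0.6305] [-0.5347 -0.0118 -1.74  ]
```

View pics/c5.png

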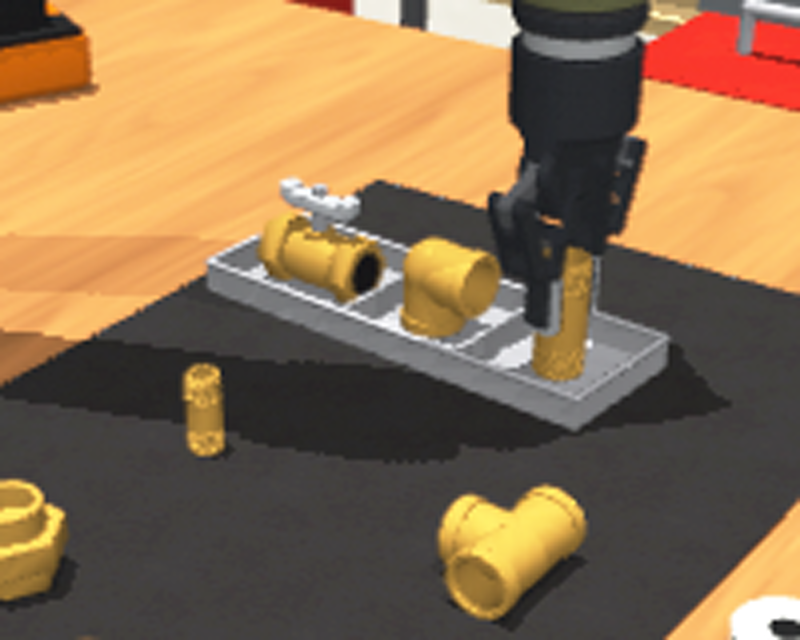

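Request:
apply_moves:
  series:
    - [[-1,0,0,-0.008,0,0,0],[-1,0,0,-0.01,0,0,0],[-1,0,0,-0.01,0,0,0],[0.3,0,0,-0.01,0,0,0],[0.3,0,0,-0.01,0,0,0],[0.3,0,0,-0.01,0,0,0],[0.3,0,0,-0.01,0,0,0],[0.3,0,0,-0.01,0,0,0]]

```text
time_s: 15.85
eef_pos: [0.59, 0.2798, 0.0357]
tcp_rot: [0.03, 1.0, 0.0, 0.0]
contact_force: [0.5, -0.4, 0.6]
width: 0.0557
finger_force: 0.0
```

Request:
apply_moves:
  series:
    - [[0.3,0,0,0.08,0,0,0],[0.3,0,0,0.2,0,0,0],[0.3,0,0,0.35,0,0,0],[0.3,0,0,0.5,0,0,0]]
  force: 40

```text
time_s: 16.18
eef_pos: [0.5893, 0.2794, 0.1613]
tcp_rot: [0.03, 1.0, -0.0, -0.001]
contact_force: [0.8, -0.3, -0.9]
width: 0.0556
finger_force: 0.0
```

Request:
apply_moves:
  series:
    - [[0.5,-0.1,-0.16,0,0,0,0],[0.5,-0.48,-0.802,-0.22,0,0,0],[0.5,-0.48,-0.802,-0.22,0,0,0],[0.5,-0.48,-0.802,-0.22,0,0,0],[0.5,-0.48,-0.802,-0.22,0,0,0],[0.5,-0.48,-0.802,-0.22,0,0,0],[0.5,-0.48,-0.802,-0.22,0,0,0],[0.5,-0.48,-0.802,-0.22,0,0,0]]

```text
time_s: 16.85
eef_pos: [0.4688, 0.0772, 0.1055]
tcp_rot: [0.031, 1.0, -0.001, -0.001]
contact_force: [0.2, 0.2, 0.3]
width: 0.0641
finger_force: 0.0
```

Request:
apply_moves:
  series:
    - [[0.5,0,0,-0.12,0,0,0],[0.5,0,0,-0.24,0,0,0],[0.5,0,0,-0.335,0,0,0],[0.5,0,0,-0.335,0,0,0],[-1,0,0,-0.335,0,0,0],[-1,0,0,-0.335,0,0,0],[-1,0,0,-0.335,0,0,0],[-1,0,0,-0.335,0,0,0]]

```text
time_s: 17.52
eef_pos: [0.4712, 0.0798, 0.0236]
tcp_rot: [0.03, 1.0, 0.001, 0.001]
contact_force: [-0.3, 0.8, 3.9]
width: 0.02
finger_force: 38.9
```

Request:
apply_moves:
  series:
    - [[-1,0,0,0,0,0,0],[-1,0,0,0,0,0,0],[-1,0,0,0,0,0,0],[-1,0,0,0.02,0,0,0],[-1,0,0,0.1,0,0,0],[-1,0,0,0.2,0,0,0],[-1,0,0,0.3,0,0,0],[-1,0,0,0.4,0,0,0]]

```text
time_s: 18.18
eef_pos: [0.4696, 0.0788, 0.1238]
tcp_rot: [0.03, 1.0, -0.0, -0.0]
contact_force: [0.6, -0.0, -1.2]
width: 0.0196
finger_force: 39.2
```

Request:
apply_moves:
  series:
    - [[-1,0,-0.08,0,0,0,0],[-1,0,-0.2,0,0,0,0],[-1,-0.01,-0.33,0,0,0,0],[-1,-0.02,-0.46,0,0,0,0],[-1,-0.03,-0.59,0,0,0,0],[-1,-0.033,-0.712,0,0,0,0]]

```text
time_s: 18.68
eef_pos: [0.4607, -0.1011, 0.1228]
tcp_rot: [0.03, 1.0, -0.001, -0.0]
contact_force: [-0.1, -0.0, 0.3]
width: 0.0197
finger_force: 39.2
```

Request:
apply_moves:
  series:
    - [[-1,0,-0.12,0,0,0,0],[-1,0,-0.25,0,0,0,-0.01],[-1,-0.01,-0.38,0,0,0,-0.02],[-1,-0.02,-0.5,0,0,0,-0.023],[-1,-0.03,-0.61,0,0,0,-0.023],[-1,-0.033,-0.68,0,0,0,-0.023],[-1,-0.033,-0.712,0,0,0,-0.023],[-1,-0.033,-0.712,0,0,0,-0.023]]

```text
time_s: 19.35
eef_pos: [0.4527, -0.2792, 0.1224]
tcp_rot: [0.068, 0.998, -0.001, 0.0]
contact_force: [0.0, 0.1, -0.7]
width: 0.02
finger_force: 39.2
```

Request:
apply_moves:
  series:
    - [[-1,0,0,-0.1,0,0,0],[-1,0,0,-0.2,0,0,0],[-1,0,0,-0.28,0,0,0],[-1,0,0,-0.33,0,0,0],[-1,0,0,-0.36,0,0,0],[-1,0,0,-0.375,0,0,0],[-1,0,0,-0.382,0,0,0],[-1,0,0,-0.382,0,0,0]]

```text
time_s: 20.02
eef_pos: [0.454, -0.276, 0.0271]
tcp_rot: [0.066, 0.998, 0.0, 0.0]
contact_force: [-0.7, -0.4, -1.0]
width: 0.0201
finger_force: 39.2
```

Request:
apply_moves:
  series:
    - [[-1,0,0,-0.005,0,0,0],[-1,0,0,-0.005,0,0,0],[0.1,0,0,-0.005,0,0,0],[0.1,0,0,-0.005,0,0,0],[0.1,0,0,-0.005,0,0,0],[0.1,0,0,-0.005,0,0,0],[0.1,0,0,0.05,0,0,0],[0.1,0,0,0.15,0,0,0]]

```text
time_s: 20.68
eef_pos: [0.4519, -0.276, 0.0625]
tcp_rot: [0.066, 0.998, 0.001, -0.002]
contact_force: [0.2, -0.2, -0.5]
width: 0.0468
finger_force: 0.0
```

Request:
apply_moves:
  series:
    - [[0.1,0,0,0.12,0,0,0],[0.1,0,0,0.24,0,0,0],[0.1,0,0,0.36,0,0,0]]

```text
time_s: 20.93
eef_pos: [0.453, -0.2766, 0.1553]
tcp_rot: [0.066, 0.998, 0.0, -0.0]
contact_force: [1.2, -0.3, 0.2]
width: 0.0468
finger_force: 0.0
```

Request:
apply_moves:
  series:
    - [[0.4,0.522,0.568,-0.2,0,0,-0.0635],[0.4,0.522,0.568,-0.2,0,0,-0.0635],[0.4,0.522,0.568,-0.2,0,0,-0.0635],[0.4,0.522,0.568,-0.2,0,0,-0.0635],[0.4,0.522,0.568,-0.2,0,0,-0.0635],[0.4,0.522,0.568,-0.2,0,0,-0.0635],[0.4,0.522,0.568,-0.2,0,0,-0.0635],[0.4,0.522,0.568,-0.2,0,0,-0.0635]]

```text
time_s: 21.6
eef_pos: [0.5832, -0.1355, 0.1037]
tcp_rot: [0.165, 0.986, -0.001, -0.001]
contact_force: [-0.9, -0.2, 0.2]
width: 0.0598
finger_force: 0.0
```

Request:
apply_moves:
  series:
    - [[0.4,0,0,-0.12,0,0,0],[0.4,0,0,-0.24,0,0,0],[0.4,0,0,-0.34,0,0,0],[0.4,0,0,-0.375,0,0,0],[0.4,0,0,-0.375,0,0,0]]

```text
time_s: 22.02
eef_pos: [0.5814, -0.1363, 0.0085]
tcp_rot: [0.166, 0.986, -0.001, -0.002]
contact_force: [-0.5, 0.8, 0.3]
width: 0.0596
finger_force: 0.0
```

Request:
apply_moves:
  series:
    - [[-1,0,0,0,0,0,0],[-1,0,0,0,0,0,0],[-1,0,0,0,0,0,0],[-1,0,0,0,0,0,0],[-1,0,0,0,0,0,0],[-1,0,0,0,0,0,0],[-1,0,0,0,0,0,0]]

```text
time_s: 22.6
eef_pos: [0.5853, -0.1352, 0.0122]
tcp_rot: [0.165, 0.986, -0.0, 0.002]
contact_force: [-0.3, -0.6, 7.0]
width: 0.0258
finger_force: 39.6
```

Request:
apply_moves:
  series:
    - [[-1,0,0,0.03,0,0,0],[-1,0,0,0.12,0,0,0],[-1,0,0,0.24,0,0,0],[-1,0,0,0.34,0,0,0],[-1,0,0,0.4,0,0,0],[-1,0,0,0.4,0,0,0]]

```text
time_s: 23.1
eef_pos: [0.5865, -0.1349, 0.1145]
tcp_rot: [0.165, 0.986, 0.0, 0.004]
contact_force: [0.7, 0.1, -0.1]
width: 0.0259
finger_force: 39.4
```

Request:
apply_moves:
  series:
    - [[-1,-0.02,-0.1,0,0,0,0.01],[-1,-0.05,-0.22,0,0,0,0.025],[-1,-0.09,-0.35,0,0,0,0.04],[-1,-0.12,-0.47,0,0,0,0.055],[-1,-0.15,-0.57,0,0,0,0.0635],[-1,-0.158,-0.617,0,0,0,0.0635],[-1,-0.158,-0.617,0,0,0,0.0635],[-1,-0.158,-0.617,0,0,0,0.0635]]

```text
time_s: 23.77
eef_pos: [0.5446, -0.2879, 0.1099]
tcp_rot: [0.067, 0.998, 0.001, -0.0]
contact_force: [0.5, 0.8, -1.1]
width: 0.0259
finger_force: 39.5
```

```bash
python3 look.py scene 140 310 60 280 3.5 c6.png
```

```text
23.8167 [ 0.5453 -0.2863  0.1102] [ 0.6676  0.8678 -0.4695  1.6836  0.5441  0.7236  1.3652] [ 0.3154  0.72   -0.5646]
```

View pics/c6.png

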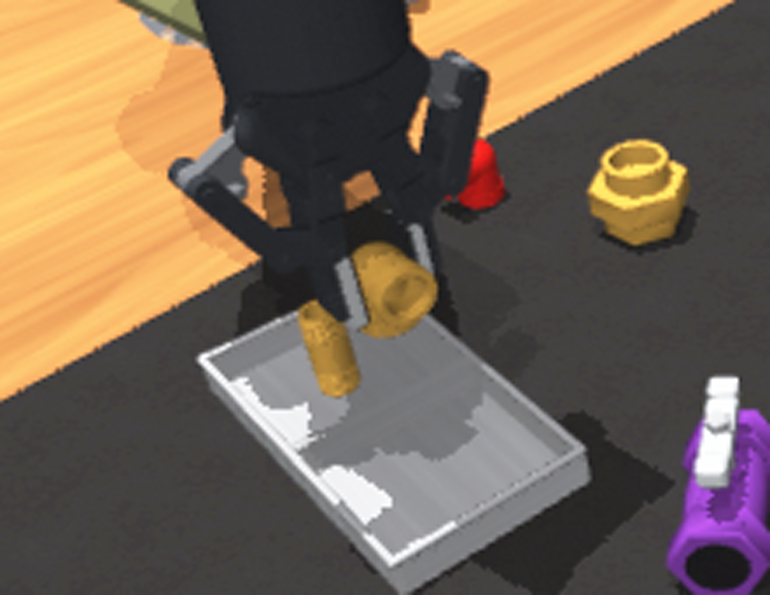

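The elbow hangs upright. The short nipple stands in the near half, and I'll compare its apparent lean with the expected perspective after placing the elbow.

Request:
apply_moves:
  series:
    - [[-1,0,0,-0.1,0,0,0],[-1,0,0,-0.2,0,0,0],[-1,0,0,-0.28,0,0,0],[-1,0,0,-0.34,0,0,0],[-1,0,0,-0.37,0,0,0],[-1,0,0,-0.384,0,0,0],[-1,0,0,-0.384,0,0,0],[-1,0,0,-0.388,0,0,0]]

```text
time_s: 24.48
eef_pos: [0.5459, -0.2861, 0.015]
tcp_rot: [0.065, 0.998, 0.001, 0.001]
contact_force: [-5.0, 3.6, 17.2]
width: 0.0262
finger_force: 41.6
```

```bash
python3 - <<'E'
from h import *
c=Cam("scene"); p=[[.4535,-.2765,.006],[.4535,-.2765,.056]]; print((c.proj(p)-[60,140])*3.5)
E
```

```text
[[339.0974 382.1994]
 [315.6851 307.3614]]
```

The nipple is upright: the prediction of (339,382)→(316,307) matches the picture. The elbow is in contact with the floor, so I'll release it.

Request:
apply_moves:
  series:
    - [[-1,0,0,0.006,0,0,0],[0,0,0,0.006,0,0,0],[0,0,0,0.006,0,0,0],[0,0,0,0.006,0,0,0],[0,0,0,0.006,0,0,0],[0,0,0,0.05,0,0,0],[0,0,0,0.15,0,0,0],[0,0,0,0.3,0,0,0]]

```text
time_s: 25.15
eef_pos: [0.5422, -0.2882, 0.0869]
tcp_rot: [0.066, 0.998, 0.001, -0.003]
contact_force: [0.8, -0.1, 0.4]
width: 0.0426
finger_force: 0.0
```

Request:
apply_moves:
  series:
    - [[0,0,0,0.16,0,0,0],[0,0,0,0.3,0,0,0],[0,-0.4,0.3,0.5,0,0,0],[0,-0.4,0.5,0.6,0,0,0],[0,-0.4,0.7,0.6,0,0,0],[0,-0.5,0.9,0.6,0,0,0],[0,-0.5,1,0.6,0,0,0],[0,-0.5,1,0.6,0,0,0]]

```text
time_s: 25.82
eef_pos: [0.4336, -0.0814, 0.2321]
tcp_rot: [0.067, 0.998, -0.0, 0.001]
contact_force: [1.2, 1.6, 0.4]
width: 0.0422
finger_force: 0.0
```

```bash
python3 look.py top 140 340 150 480 2.4 c7.png; python3 look.py scene 70 310 90 430 2.3 c8.png
```

```text
25.8667 [ 0.4315 -0.0723  0.2335] [ 0.4472  0.4918 -0.5701  2.0894  0.4157  0.67    1.05  ] [-3.958   6.6167  0.3878]
25.9167 [ 0.4332 -0.0761  0.233 ] [ 0.4506  0.4944 -0.5662  2.085   0.4185  0.6711  1.0558] [ 0.4431 -0.8273  1.3349]
```

View pics/c7.png

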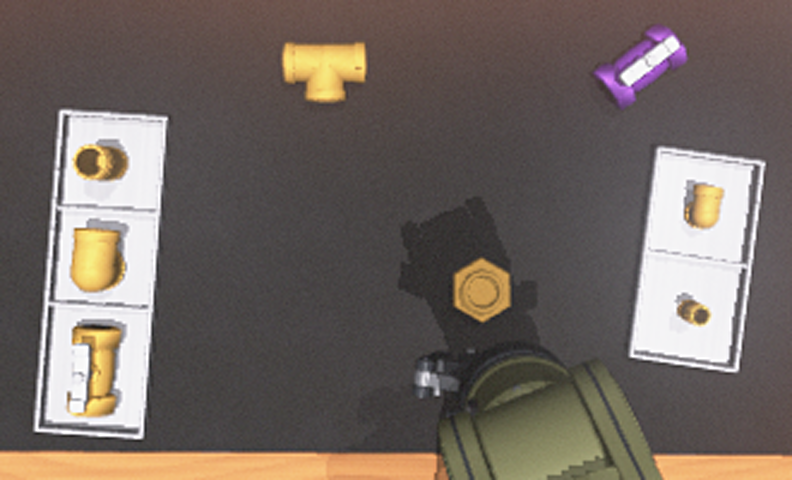

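View pics/c8.png

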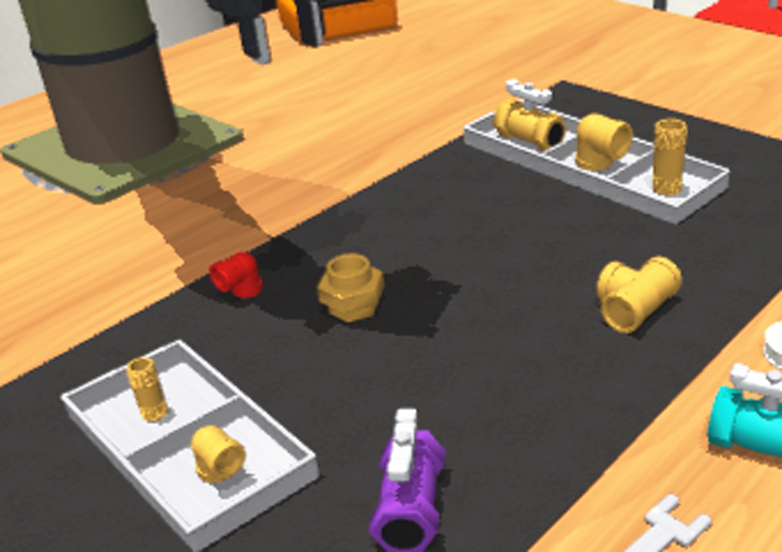

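All five fittings stand flat in their compartments, with tray3 around (35-165,110-435) and tray2 around (630-765,150-370) in the top crop. The tee and union haven't moved, and the arm is clear of everything. Handing in.

```bash
python3 -c "
from rig import sign_off
print(sign_off())"
```

```text
the job is handed in; nothing more can be done
None
```

Both plumbing kits are made up and the job is handed in at about 26 s; the final pictures show all five fittings upright in their own compartments and the tee and union where they were, though no pass or fail result came back.

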